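Tip the peeler out of its tall holder

ROBOT

A 6-joint arm with a two-finger parallel gripper is mounted at the origin on a cart in front of the work surface, level with it; the furniture and walls round the work are solid. World frame = base frame: x ahead of the robot, y to its left, z up, the work surface at z = 0. Lengths are in m, angles in degrees, forces in N, time in s.
With the tool pointing down it reaches from about 0.4 to 0.825 m from the base axis. Payload 7 kg.
Tool frame: the origin (TCP) lies on the centre line of the jaws, within the pads' length; the fingertips stand 19 mm ahead of it and the grasp point (between the pads) is the TCP; z points along the fingers, y is the line along which they close (so a half turn about z gives the same grasp; the last joint's range is limited). The gripper opens to 88 mm and grips with 3 to 60 N. Pads are 19 mm wide; open, the fingers measure 130 mm over their backs; the gripper's body (78 mm by 193 mm) begins 47 mm behind the grasp point.
Start: joints at [87.439, 20.546, 0.682, 0, -70.136, -16.507], TCP at [0.221, 0.638, 0.246] pointing down, gripper open.
Joint ranges: [-176.03, 176.03], [-82.01, 121.73], [-58.28, 71.71], [-173.87, 95.51], [-174.79, -0.11], [-173.66, 173.66]. Speed limits (degrees/s): [136.94, 136.94, 172.46, 180, 180, 180].

INTERFACE

Orientations are given as [roll, pitch, yaw] about the fixed x, y, z axes, in that order (R = Rz(yaw) Ry(pitch) Rx(roll)).
In Python, from plant import * gives the robot as it stands. The module is installed in compiled form; this text tells all that it offers.
- The arm moves only by the tool play_rows, never from a script. Its argument "deltas" is a list of rows, each a list of 6 numbers: the shift along the world's x, y, z scaled (see below), then the turn, a rotation vector about the world's x, y, z scaled (see below). A call has 1 to 10 rows; each row shifts and turns the commanded pose from where the row before left it; what a row does not reach is not made up. The controller multiplies each number of a shift by 800 mm and each number of a turn by 180 degrees. A row lasts 1/10 s, in which the tool goes at most 50 mm and 8.59 degrees, less where a joint would pass 70% of its speed; a pose out of reach is approached as far as the arm can. A call with a number of a shift or a turn outside -1 to 1 is refused whole. A call with a gripper value outside its range is refused whole. "gripper" is the gripper command: -1 is shut, 1 is fully open, values between are in proportion, set as the call begins (left out, the last holds). The fingers move at their own pace and stop on an object; the grip force is fixed at half the most. Time passes only in rows, so rows that do not move let the fingers close. It gives the time, the measured TCP pose, the force, the opening and the grip force at its end, in the units of the state.
- get_obs(): the state, without advancing time (a new reading comes with each control period).
- snapshot(name): name is "scene" or "top" or "wrist"; returns (picture, depth): 480x640x3 uint8, blue, green, red; 480x640 float32, m along the optical axis (not along the pixel's ray), 0 where there is no reading.
- camera_model(name): a dict with "fx", "fy", "cx", "cy" (pixels), "world_to_cam" (4x4, takes a point from world to camera coordinates). Camera axes: x right, y down, z forward; pixel columns grow to the right and rows downward; lengths in m; the calibration is good to about 2 mm. A picture is of the moment at which its call begins: read the wrist's pose just before it. camera_model takes no time and is no camera call; for the wrist camera it gives the pose at the moment of the call.
- close_job(): hands the job in; it is judged then, once.
The state is a dict: "clock": time; "joint_pos": joint angles; "qvel": joint speeds; "tau": joint torques, N m; "tool_pos": TCP position; "orientation": TCP orientation; "force": force on the tool from outside, world axes, zero at the start; "moment": the same for the moment, N m; "opening": finger opening in m; "gripper_force": force on a finger pad.
Only numpy, scipy, OpenCV 4.12 (cv2) and the standard library are available. Lean on these libraries where they do the work, as an engineer would, in place of code of your own. Each camera call takes 0.05 s, during which the arm holds its last target. There are 200 camera calls.

TASK

The peeler has slipped deep into the tall blue holder, out of the fingers' reach. Tip the blue holder over by its black side grip until the peeler slides out onto the white cutting board, then swing the holder back upright and let go, leaving the peeler lying on the board. Do not tip the white holder.

Things in the scene. Friction and masses are not known exactly. Their poses are not given: they have to be found in the camera images.
- blue_holder_grip (a point): Centre of the blue holder's side grip: a free-turning black roller, 16 mm thick, 46 mm long, on a bar parallel to the pivot, 97 mm beside the tube's middle (the stand's cheek ends at 39 mm). The frame tilts with the holder: y along the roller towards the tube, z along the tube to its mouth (up when upright), -x towards the board. Pivot 55 mm from it along -z, mouth 15 mm along +z.
- blue_holder (a joint): Tilt of the blue holder, rad: 0 upright (stop), to 2.4 (stop), mouth swinging over towards the board. A square tube 42 mm wide, 200 mm long (inside 34 mm), in a fixed wooden stand, pivot 150 mm above the worktop. The grip goes round the pivot on a 55 mm circle, over the top, towards the board and down to 109 mm height; the foot swings up 130 mm behind. Stiff: 2-3 N at the grip, stays as left.
- peeler: Black-handled vegetable peeler, 170 x 25 x 18 mm, about 80 g, loose, standing in the blue holder with its blade end up, about 26 mm below the mouth. Origin at the middle of its length, on its underside; x along its length to the blade end. It slides out when the holder is tilted 2.3 rad or more from upright.
- board_top (a point): Centre of the upper face of the white cutting board with a grey rim, 217 mm (x) by 294 mm (y), 8 mm thick, fixed on the worktop in front of the blue holder, where the holder pours; z up.
- white_holder (a joint): Tilt of the other, white holder (same form and stand, a teaspoon stands in it), 0 = upright, grows as it tips; to be left alone.

How it is judged:
By the outcome, as a careful person would: the job done as asked, in the order asked, and still so for the second after the job is handed in, with the robot touching nothing.
It also fails if it takes over 48 s, if anything falls off the work surface, if the arm or the gripper's body presses on something with over 40 N, if the wrist force passes 120 N, or if a joint passes its speed limit or range.

## Working session

There is one attempt and no reset: what is moved stays moved. The work goes in short steps, Python scripts to look and compute and a tool call to move; the robot and the scene stay as the last step left them, time stands still between calls to the robot, and variables do not carry over. Pictures are saved under pics/ and viewed, at most 10 in all, crops included, and the job is handed in when it is done.

Besides the shell and the picture viewer there is one more tool, called after "Request:" as name([rows], argument=value, ...), one row to a line, values as JSON. play_rows: Moves the arm, as the interface text tells. Its arguments: {"type":"object","properties":{"deltas":{"type":"array","items":{"type":"array","items":{"type":"number","minimum":-1,"maximum":1}}},"gripper":{"type":"number"}},"required":["deltas"]}

```bash
mkdir -p pics
python3 - <<'E'
from plant import *
import cv2,numpy as np
o=get_obs();print(o)
for n in("scene","top"):
    p,d=snapshot(n);cv2.imwrite(f"pics/{n}0.png",p);np.save(f"{n}0.npy",d);m=camera_model(n);print(n,m);np.savez(f"{n}m.npz",**m)
E
```

```text
{'clock': 0.0, 'joint_pos': array([ 8.74381478e+01,  2.05903214e+01,  6.32945071e-01, -2.24535488e-02,
       -7.01346953e+01, -1.65068498e+01]), 'qvel': array([ 0.03994241,  0.07738213,  0.03608076, -0.00376671,  0.01603858,
        0.00827639]), 'tau': array([-1.99060883e-04, -5.82723570e+01,  2.93056583e+01,  6.99726149e+00,
        7.02795209e-03, -1.59281194e-04]), 'tool_pos': array([0.22038352, 0.63751603, 0.24462159]), 'orientation': array([ 1.79905725e+02, -5.92539101e-03, -1.90763441e+01]), 'force': array([0.42435071, 1.10687977, 0.12571488]), 'moment': array([-0.03651166, -0.00015898, -0.03742164]), 'gripper_force': 0.0, 'opening': 0.08760684240713522}
scene {'fx': 470.80516019154607, 'fy': 470.80516019154607, 'cx': 313.84815316199433, 'cy': 230.3291627983192, 'world_to_cam': array([[ 0.77536869, -0.63120826,  0.0194815 , -0.46015118],
       [-0.27200152, -0.36164638, -0.89175505,  0.24318568],
       [ 0.56992857,  0.68613995, -0.45209888,  0.85189485],
       [ 0.        ,  0.        ,  0.        ,  1.        ]])}
top {'fx': 493.02785014554127, 'fy': 493.02785014554127, 'cx': 322.2131689347613, 'cy': 239.84416010713792, 'world_to_cam': array([[ 0.01447754, -0.99986284, -0.00804382, -0.09818621],
       [-0.9976556 , -0.01390651, -0.06700679,  0.53268828],
       [ 0.06688574,  0.00899505, -0.99772009,  1.11979368],
       [ 0.        ,  0.        ,  0.        ,  1.        ]])}
```

View pics/scene0.png

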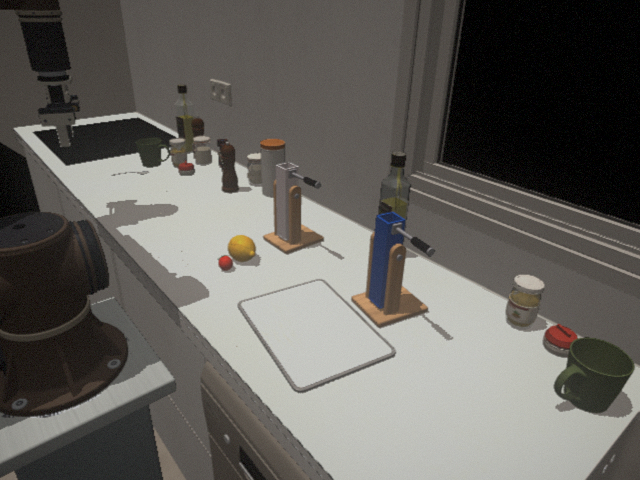

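View pics/top0.png

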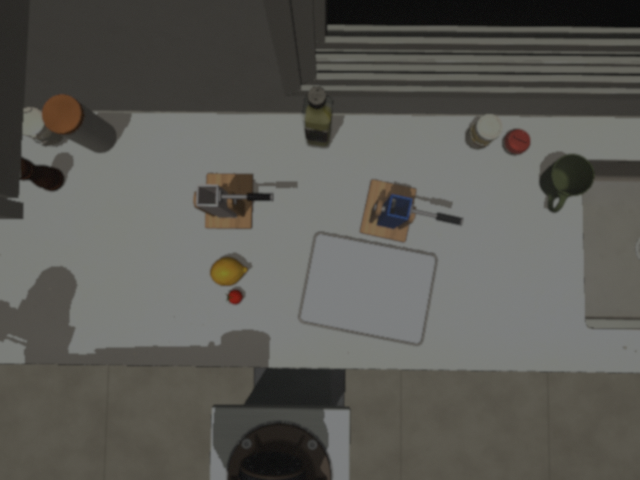

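The scene view shows the blue holder's mouth near (390,220) and its roller at about (412–433, 240–252). In the top view the roller is at about (437–463, 214–221) and the board centre is near (368,288).

```bash
cat > h.py <<'E'
import numpy as np,cv2
def ray(m,u,v):
    T=m["world_to_cam"];R,t=T[:3,:3],T[:3,3]
    return -R.T@t, R.T@np.array([(u-m["cx"])/m["fx"],(v-m["cy"])/m["fy"],1.])
def tri(*obs):
    A=np.zeros((3,3));b=np.zeros(3);L=[]
    for m,u,v in obs:
        o,d=ray(m,u,v);d=d/np.linalg.norm(d);P=np.eye(3)-np.outer(d,d);A+=P;b+=P@o;L.append((o,P))
    x=np.linalg.solve(A,b);return x,[np.linalg.norm(P@(x-o)) for o,P in L]
def plane(m,u,v,z):
    o,d=ray(m,u,v);return o+d*(z-o[2])/d[2]
E
python3 - <<'E'
from h import *
M={n:dict(np.load(n+"m.npz")) for n in("scene","top")}
box={"top":(430,206,470,230),"scene":(404,230,440,262)}
C={}
for n,(a,b,c,d) in box.items():
    p=cv2.imread(f"pics/{n}0.png");D=np.load(n+"0.npy")
    k=(p.max(2)<60).astype(np.uint8);q=np.zeros_like(k);q[b:d,a:c]=k[b:d,a:c]
    N,l,s,ce=cv2.connectedComponentsWithStats(q);i=1+np.argmax(s[1:,4]);
    ys,xs=np.where(l==i);(cx,cy),wh,ang=cv2.minAreaRect(np.c_[xs,ys].astype(np.float32))
    bp=cv2.boxPoints(((cx,cy),wh,ang));bp=bp[np.argsort(bp[:,0])];e0,e1=bp[:2].mean(0),bp[2:].mean(0)
    C[n]=[(cx,cy),e0,e1];print(n,s[i],(cx,cy),wh,e0,e1,"depth",np.median(D[ys,xs]))
    o,dd=ray(M[n],cx,cy);print(o+dd*np.median(D[ys,xs]))
for j in range(3): print(tri(*[(M[n],*C[n][j]) for n in C]))
for n in("top",):
    p=cv2.imread(f"pics/{n}0.png");hsv=cv2.cvtColor(p,cv2.COLOR_BGR2HSV)
    # board
    g=cv2.cvtColor(p,cv2.COLOR_BGR2GRAY);q=np.array([(317,234),(437,254),(419,343),(300,322)],float)
    c=[plane(M[n],*x,.008) for x in q];print(np.round(c,3),np.mean(c,0))
    k=cv2.inRange(hsv,(105,120,20),(130,255,255));ys,xs=np.where(k);print("blue",xs.min(),xs.max(),ys.min(),ys.max())
a=cv2.imread("pics/top0.png")[150:250,350:480];b=cv2.imread("pics/scene0.png")[195:325,340:450]
a=cv2.resize(a,(390,300),interpolation=2);b=cv2.resize(b,(330,390),interpolation=2)
o=np.zeros((390,720,3),np.uint8);o[:300,:390]=a;o[:,390:]=b;cv2.imwrite("pics/c.png",np.clip(o*1.6,0,255).astype(np.uint8))
E
```

```text
top [437 214  24  10 146] (448.2059020996094, 218.32351684570312) (23.75388526916504, 6.18251895904541) [436.6118  215.74704] [459.80002 220.9    ] depth 0.9428772
[ 0.56557619 -0.33270212  0.21223669]
scene [411 237  19  16 151] (419.076904296875, 243.88461303710938) (18.859806060791016, 8.043152809143066) [411.23074 238.65384] [426.92307 249.11539] depth 0.849024
[ 0.56178523 -0.33309474  0.2090222 ]
(array([ 0.5649922 , -0.33258091,  0.20799968]), [np.float64(0.0015319652143677017), np.float64(0.0015319652143677169)])
(array([ 0.5696352, -0.31037  ,  0.2078307]), [np.float64(0.0015898524010712516), np.float64(0.0015898524010710077)])
(array([ 0.56013847, -0.3544562 ,  0.2085891 ]), [np.float64(0.001721233871850838), np.float64(0.0017212338718508564)])
[[ 0.548 -0.078  0.008]
 [ 0.506 -0.357  0.008]
 [ 0.301 -0.316  0.008]
 [ 0.345 -0.042  0.008]] [ 0.42478436 -0.19822366  0.008     ]
blue 387 410 196 219
```

View pics/c.png

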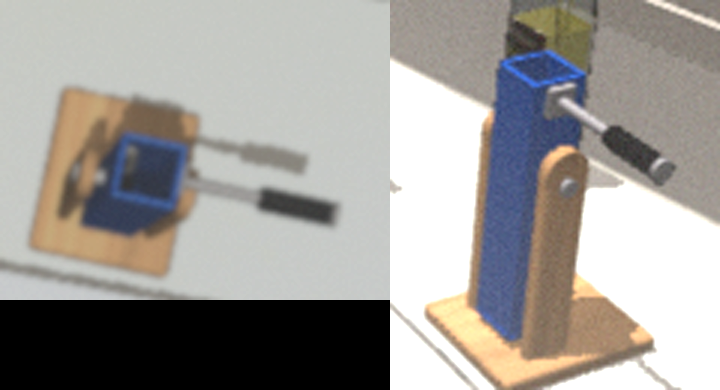

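The crop confirms the black roller on a bar on the -y side of the blue tube. The bar and roller run at a yaw of about 12°, and the roller centre is about (0.565, -0.333, 0.207). I'll lift, travel and turn the jaws so they close across the roller.

Request:
play_rows([
  [0.0375,-0.01,0.0375,0,0,-0.046],
  [0.0375,-0.01,0.0375,0,0,-0.046],
  [0.0375,-0.01,0.0375,0,0,-0.046],
  [0.0375,-0.01,0.0375,0,0,-0.046],
  [0.0125,-0.0575,0,0,0,-0.046],
  [0.0125,-0.0575,0,0,0,-0.046],
  [0.0125,-0.0575,0,0,0,-0.046],
  [0.0125,-0.0575,0,0,0,-0.046],
  [0.0125,-0.0575,0,0,0,-0.046],
  [0.0125,-0.0575,0,0,0,-0.046],
], gripper=1)

```text
clock: 1.1
tool_pos: [0.4004, 0.3278, 0.3653]
orientation: [180.0, -0.0, -102.2]
force: [0.5, -0.3, 0.7]
opening: 0.0874
gripper_force: 0.0
```

Request:
play_rows([
  [0.01375,-0.055,0,0,0,0],
  [0.01375,-0.055,0,0,0,0],
  [0.01375,-0.055,0,0,0,0],
  [0.01375,-0.055,0,0,0,0],
  [0.01375,-0.055,0,0,0,0],
  [0.01375,-0.055,0,0,0,0],
  [0.01375,-0.055,0,0,0,0],
  [0.01375,-0.055,0,0,0,0],
  [0.01375,-0.055,0,0,0,0],
  [0.01375,-0.055,0,0,0,0],
])

```text
clock: 2.1
tool_pos: [0.5104, -0.112, 0.3655]
orientation: [180.0, 0.0, -101.9]
force: [1.8, 1.1, 0.4]
opening: 0.0876
gripper_force: 0.0
```

Request:
play_rows([
  [0.01375,-0.055,0,0,0,0],
  [0.01375,-0.055,0,0,0,0],
  [0.01375,-0.055,0,0,0,0],
  [0.01375,-0.055,0,0,0,0],
  [0.01375,-0.055,0,0,0,0],
  [0,0,0,0,0,0],
  [0,0,0,0,0,0],
])

```text
clock: 2.8
tool_pos: [0.5652, -0.3311, 0.364]
orientation: [179.9, 0.0, -102.0]
force: [0.1, 1.2, 0.0]
opening: 0.0875
gripper_force: 0.0
```

Run:
```python
from plant import *
from h import *
o=get_obs();print(o["clock"],o["tool_pos"],o["orientation"],o["joint_pos"],o["force"])
m=camera_model("wrist");p,d=snapshot("wrist");cv2.imwrite("pics/w1.png",p);np.save("w1.npy",d);np.savez("w1m.npz",**m)
```

```text
2.8 [ 0.56520898 -0.33107103  0.36395572] [ 1.79855076e+02  2.36252210e-02 -1.01997605e+02] [-1.33449936e+01  1.60976218e+01  9.43993818e+00 -2.03420908e-02
 -8.34877566e+01  1.34975112e+00] [0.07462062 1.1600831  0.00437305]
```

View pics/w1.png

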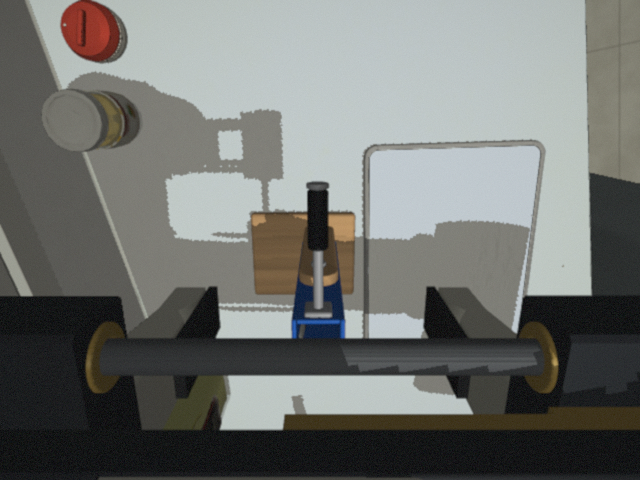

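The wrist view shows the roller at about (318, 190–248), aligned with the image columns and midway between the fingers. The yaw is therefore right. I'll refine its position by triangulating with the top and scene views.

Run:
```python
from h import *
W=dict(np.load("w1m.npz"));T=dict(np.load("topm.npz"));S=dict(np.load("scenem.npz"))
p=cv2.imread("pics/w1.png");k=(p.max(2)<45);q=np.zeros(k.shape,np.uint8);q[170:262,295:340]=k[170:262,295:340]
N,l,s,c=cv2.connectedComponentsWithStats(q);i=1+np.argmax(s[1:,4]);print(s[i],c[i])
x,y,w,h,_=s[i];u=x+w/2-.5;v=y+h/2
print(tri((W,u,v),(T,448.2,218.3)),tri((W,u,v),(T,448.2,218.3),(S,419.1,243.9)))
for vv in(y,y+h):print(plane(W,u,vv,.206))
print("mouth mid",plane(W,318.5,320,.22), "cam",ray(W,320,240))
```

```text
[ 307  190   21   61 1150] [317.22086957 220.09565217]
(array([ 0.56666524, -0.33419618,  0.20602654]), [np.float64(0.00033234897274291687), np.float64(0.0003323489727426833)]) (array([ 0.56585332, -0.33315935,  0.20725619]), [np.float64(0.0016674354154512599), np.float64(0.0008029649100801546), np.float64(0.002400697768471604)])
[ 0.56208508 -0.35683718  0.206     ]
[ 0.57213805 -0.31041056  0.206     ]
mouth mid [ 0.58184172 -0.25958928  0.22      ] cam (array([ 0.54823714, -0.40988152,  0.50408514]), array([ 0.06331379,  0.29217618, -0.95429429]))
```

Request:
play_rows([
  [0.0015,-0.0035,-0.02,0,0,0],
  [0,0,-0.02,0,0,0],
  [0,0,-0.02,0,0,0],
  [0,0,-0.02,0,0,0],
  [0,0,-0.02,0,0,0],
  [0,0,-0.02,0,0,0],
  [0,0,-0.02,0,0,0],
  [0,0,-0.02,0,0,0],
  [0,0,-0.02,0,0,0],
  [0,0,-0.0175,0,0,0],
])

```text
clock: 3.85
tool_pos: [0.5668, -0.3314, 0.2075]
orientation: [-180.0, 0.0, -101.8]
force: [0.3, 0.9, 0.5]
opening: 0.0876
gripper_force: 0.0
```

Request:
play_rows([
  [0,0,0,0,0,0],
  [0,0,0,0,0,0],
  [0,0,0,0,0,0],
  [0,0,0,0,0,0],
  [0,0,0,0,0,0],
  [0,0,0,0,0,0],
  [0,0,0,0,0,0],
  [0,0,0,0,0,0],
  [0,0,0,0,0,0],
  [0,0,0,0,0,0],
], gripper=-1)

```text
clock: 4.85
tool_pos: [0.5669, -0.3329, 0.2076]
orientation: [-180.0, -0.0, -101.9]
force: [0.8, -0.3, -0.1]
opening: 0.0153
gripper_force: 30.0
```

Run:
```python
import numpy as np
t=np.linspace(0,2.38,29);h=55*np.sin(t);P=np.c_[-.977*h,.211*h,55*np.cos(t)]/800
Q=np.round(P,4);D=np.diff(Q,axis=0)
for k in(0,10,20):print([[*map(lambda v:round(float(v),4),r),0,0,0] for r in D[k:k+10]])
```

```text
[[-0.0057, 0.0012, -0.0003, 0, 0, 0], [-0.0057, 0.0013, -0.0007, 0, 0, 0], [-0.0055, 0.0012, -0.0013, 0, 0, 0], [-0.0055, 0.0011, -0.0017, 0, 0, 0], [-0.0053, 0.0012, -0.0022, 0, 0, 0], [-0.0051, 0.0011, -0.0026, 0, 0, 0], [-0.0048, 0.001, -0.0031, 0, 0, 0], [-0.0046, 0.001, -0.0034, 0, 0, 0], [-0.0043, 0.0009, -0.0039, 0, 0, 0], [-0.004, 0.0009, -0.0042, 0, 0, 0]]
[[-0.0035, 0.0008, -0.0046, 0, 0, 0], [-0.0032, 0.0007, -0.0048, 0, 0, 0], [-0.0028, 0.0006, -0.0051, 0, 0, 0], [-0.0024, 0.0005, -0.0053, 0, 0, 0], [-0.0019, 0.0004, -0.0056, 0, 0, 0], [-0.0014, 0.0003, -0.0056, 0, 0, 0], [-0.0009, 0.0002, -0.0058, 0, 0, 0], [-0.0005, 0.0001, -0.0058, 0, 0, 0], [0.0, 0.0, -0.0058, 0, 0, 0], [0.0005, -0.0001, -0.0059, 0, 0, 0]]
[[0.001, -0.0002, -0.0057, 0, 0, 0], [0.0014, -0.0003, -0.0057, 0, 0, 0], [0.0019, -0.0005, -0.0055, 0, 0, 0], [0.0024, -0.0005, -0.0053, 0, 0, 0], [0.0028, -0.0006, -0.0051, 0, 0, 0], [0.0032, -0.0007, -0.0048, 0, 0, 0], [0.0036, -0.0007, -0.0045, 0, 0, 0], [0.0039, -0.0009, -0.0043, 0, 0, 0]]
```

Request:
play_rows([
  [-0.0057,0.0012,-0.0003,0,0,0],
  [-0.0057,0.0013,-0.0007,0,0,0],
  [-0.0055,0.0012,-0.0013,0,0,0],
  [-0.0055,0.0011,-0.0017,0,0,0],
  [-0.0053,0.0012,-0.0022,0,0,0],
  [-0.0051,0.0011,-0.0026,0,0,0],
  [-0.0048,0.001,-0.0031,0,0,0],
  [-0.0046,0.001,-0.0034,0,0,0],
  [-0.0043,0.0009,-0.0039,0,0,0],
  [-0.004,0.0009,-0.0042,0,0,0],
])

```text
clock: 5.85
tool_pos: [0.5275, -0.3246, 0.1895]
orientation: [-179.8, -0.0, -101.8]
force: [7.0, -3.0, -2.7]
opening: 0.0151
gripper_force: 30.0
```

Request:
play_rows([
  [-0.0035,0.0008,-0.0046,0,0,0],
  [-0.0032,0.0007,-0.0048,0,0,0],
  [-0.0028,0.0006,-0.0051,0,0,0],
  [-0.0024,0.0005,-0.0053,0,0,0],
  [-0.0019,0.0004,-0.0056,0,0,0],
  [-0.0014,0.0003,-0.0056,0,0,0],
  [-0.0009,0.0002,-0.0058,0,0,0],
  [-0.0005,0.0001,-0.0058,0,0,0],
  [0.0,0.0,-0.0058,0,0,0],
  [0.0005,-0.0001,-0.0059,0,0,0],
])

```text
clock: 6.85
tool_pos: [0.514, -0.3217, 0.1459]
orientation: [-179.9, -0.0, -101.8]
force: [4.1, -3.2, 4.6]
opening: 0.0153
gripper_force: 30.0
```

Run:
```python
from plant import *
import cv2,numpy as np
p,d=snapshot("scene");q=p[160:400,220:500]
cv2.imwrite("pics/s2.png",cv2.resize(q,None,fx=2,fy=2));o=get_obs();print(o["force"],o["tool_pos"],o["joint_pos"])
```

```text
[ 4.94508011 -3.95622271  3.16905568] [ 0.5140732  -0.32177947  0.14514822] [-1.35872533e+01  1.87889215e+01 -1.59628776e+01  3.98319483e-02
 -5.51632860e+01  1.71381268e+00]
```

View pics/s2.png

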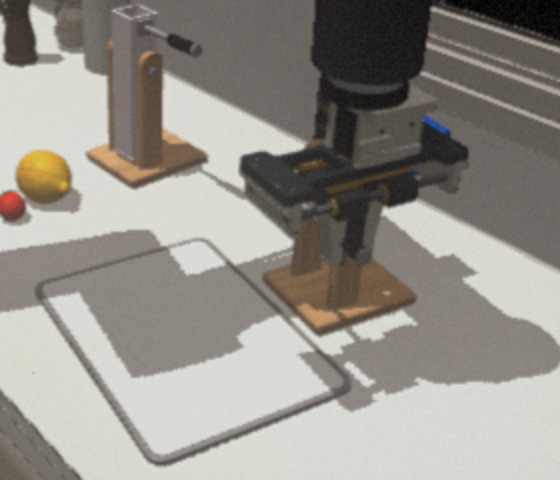

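The tube has tilted past horizontal: the blue foot shows behind the gripper at (435,125) and the roller is held. I'll continue to about 2.37 rad.

Request:
play_rows([
  [0.001,-0.0002,-0.0057,0,0,0],
  [0.0014,-0.0003,-0.0057,0,0,0],
  [0.0019,-0.0005,-0.0055,0,0,0],
  [0.0024,-0.0005,-0.0053,0,0,0],
  [0.0028,-0.0006,-0.0051,0,0,0],
  [0.0032,-0.0007,-0.0048,0,0,0],
  [0.0036,-0.0007,-0.0045,0,0,0],
  [0.0039,-0.0009,-0.0043,0,0,0],
])

```text
clock: 7.7
tool_pos: [0.5298, -0.3251, 0.1132]
orientation: [-180.0, -0.0, -101.9]
force: [2.4, -1.6, 7.9]
opening: 0.0153
gripper_force: 30.0
```

Request:
play_rows([
  [0,0,0,0,0,0],
  [0,0,0,0,0,0],
  [0,0,0,0,0,0],
  [0,0,0,0,0,0],
  [0,0,0,0,0,0],
  [0,0,0,0,0,0],
  [0,0,0,0,0,0],
  [0,0,0,0,0,0],
  [0,0,0,0,0,0],
  [0,0,0,0,0,0],
])

```text
clock: 8.7
tool_pos: [0.5301, -0.3252, 0.113]
orientation: [-179.9, -0.0, -101.9]
force: [4.7, -4.4, 3.9]
opening: 0.0148
gripper_force: 30.0
```

Run:
```python
from plant import *
import cv2,numpy as np
p,d=snapshot("scene");q=p[180:400,220:440];t,d=snapshot("top");r=t[180:360,280:480]
o=np.zeros((440,840,3),np.uint8);o[:,:440]=cv2.resize(q,(440,440));o[:360,440:]=cv2.resize(r,(400,360))
cv2.imwrite("pics/s3.png",cv2.resize(o,(800,419)))
o=get_obs();print(o["force"],o["tool_pos"],o["clock"])
```

```text
[ 4.75927879 -3.10485984  2.81636376] [ 0.530036   -0.32512901  0.11294251] 8.8
```

View pics/s3.png

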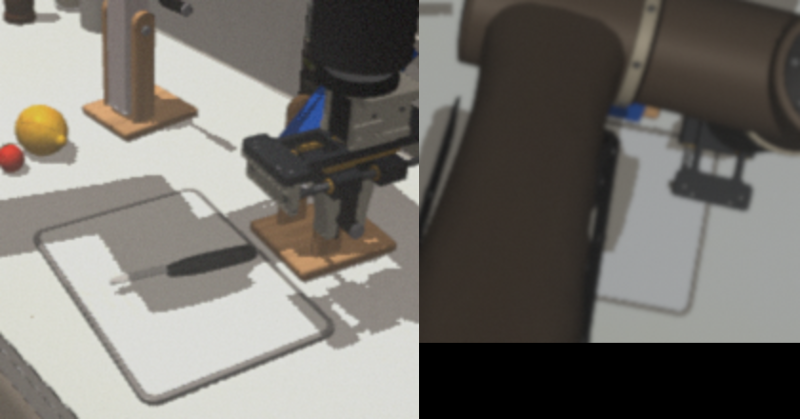

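The peeler has slid out and lies on the board: blade at (115,285), handle end near the rim at (255,250) in the left panel. Now I'll swing the holder back along the same arc.

Request:
play_rows([
  [-0.0039,0.0009,0.0043,0,0,0],
  [-0.0036,0.0007,0.0045,0,0,0],
  [-0.0032,0.0007,0.0048,0,0,0],
  [-0.0028,0.0006,0.0051,0,0,0],
  [-0.0024,0.0005,0.0053,0,0,0],
  [-0.0019,0.0005,0.0055,0,0,0],
  [-0.0014,0.0003,0.0057,0,0,0],
  [-0.001,0.0002,0.0057,0,0,0],
])

```text
clock: 9.6
tool_pos: [0.514, -0.3218, 0.1456]
orientation: [-179.9, -0.0, -101.9]
force: [6.2, -6.0, -0.2]
opening: 0.0155
gripper_force: 30.0
```

Request:
play_rows([
  [-0.0005,0.0001,0.0059,0,0,0],
  [0,0,0.0058,0,0,0],
  [0.0005,-0.0001,0.0058,0,0,0],
  [0.0009,-0.0002,0.0058,0,0,0],
  [0.0014,-0.0003,0.0056,0,0,0],
  [0.0019,-0.0004,0.0056,0,0,0],
  [0.0024,-0.0005,0.0053,0,0,0],
  [0.0028,-0.0006,0.0051,0,0,0],
  [0.0032,-0.0007,0.0048,0,0,0],
  [0.0035,-0.0008,0.0046,0,0,0],
])

```text
clock: 10.6
tool_pos: [0.5256, -0.3242, 0.1873]
orientation: [179.9, 0.0, -101.9]
force: [4.6, -5.8, -6.4]
opening: 0.0151
gripper_force: 30.0
```

Request:
play_rows([
  [0.004,-0.0009,0.0042,0,0,0],
  [0.0043,-0.0009,0.0039,0,0,0],
  [0.0046,-0.001,0.0034,0,0,0],
  [0.0048,-0.001,0.0031,0,0,0],
  [0.0051,-0.0011,0.0026,0,0,0],
  [0.0053,-0.0012,0.0022,0,0,0],
  [0.0055,-0.0011,0.0017,0,0,0],
  [0.0055,-0.0012,0.0013,0,0,0],
  [0.0057,-0.0013,0.0007,0,0,0],
  [0.0057,-0.0012,0.0003,0,0,0],
])

```text
clock: 11.6
tool_pos: [0.5669, -0.3329, 0.2076]
orientation: [180.0, 0.0, -101.9]
force: [-3.3, -2.2, -2.0]
opening: 0.015
gripper_force: 30.0
```

Request:
play_rows([
  [0.0015,-0.0003,0,0,0,0],
  [0.001,-0.0002,0,0,0,0],
  [0,0,0,0,0,0],
  [0,0,0,0,0,0],
])

```text
clock: 12.0
tool_pos: [0.5677, -0.333, 0.2076]
orientation: [179.9, 0.0, -101.9]
force: [-6.3, -1.3, 0.5]
opening: 0.015
gripper_force: 30.0
```

The reaction force shows the stop is reached, so I'll release, rise straight up and back off.

Request:
play_rows([
  [0.001,-0.0002,0,0,0,0],
  [0,0,0,0,0,0],
  [0,0,0,0,0,0],
])

```text
clock: 12.3
tool_pos: [0.5677, -0.3331, 0.2076]
orientation: [179.8, 0.0, -101.9]
force: [-9.0, 0.0, 2.4]
opening: 0.0155
gripper_force: 30.0
```

Request:
play_rows([
  [0,0,0,0,0,0],
  [0,0,0,0,0,0],
  [0,0,0,0,0,0],
  [0,0,0,0,0,0],
  [0,0,0,0,0,0],
  [0,0,0,0,0,0],
  [0,0,0,0,0,0],
  [0,0,0,0,0,0],
  [0,0,0,0,0,0],
  [0,0,0,0,0,0],
], gripper=1)

```text
clock: 13.3
tool_pos: [0.5695, -0.3334, 0.2076]
orientation: [-180.0, -0.0, -101.9]
force: [-0.1, -0.0, 0.1]
opening: 0.0859
gripper_force: 0.0
```

Request:
play_rows([
  [0,0,0.015,0,0,0],
  [0,0,0.025,0,0,0],
  [0,0,0.025,0,0,0],
  [0,0,0.025,0,0,0],
  [0,0,0.025,0,0,0],
  [0,0,0.025,0,0,0],
  [0,0,0.025,0,0,0],
  [0,-0.03,0.025,0,0,0],
  [0,-0.03,0.025,0,0,0],
  [0,-0.03,0,0,0,0],
])

```text
clock: 14.3
tool_pos: [0.5701, -0.4067, 0.3847]
orientation: [-179.7, -0.1, -101.8]
force: [0.5, 0.6, 0.2]
opening: 0.0877
gripper_force: 0.0
```

Request:
play_rows([
  [0,-0.04,0,0,0,0],
  [0,-0.04,0,0,0,0],
  [0,-0.04,0,0,0,0],
  [0,-0.03,0,0,0,0],
  [0,0,0,0,0,0],
  [0,0,0,0,0,0],
])

```text
clock: 14.9
tool_pos: [0.5692, -0.5259, 0.3796]
orientation: [180.0, 0.0, -101.9]
force: [0.2, 1.0, -0.5]
opening: 0.088
gripper_force: 0.0
```

Run:
```python
from plant import *
from h import *
p,d=snapshot("scene");q=p[180:400,220:440];t,d=snapshot("top");r=t[170:350,280:480]
cv2.imwrite("s4.png",p);cv2.imwrite("t4.png",t)
o=np.zeros((440,840,3),np.uint8);o[:,:440]=cv2.resize(q,(440,440));o[:360,440:]=cv2.resize(r,(400,360))
cv2.imwrite("pics/s4.png",cv2.resize(o,(800,419)))
o=get_obs();print(o["force"],o["tool_pos"],o["clock"],o["joint_pos"])
a=cv2.imread("pics/scene0.png")
for n,b in(("blue",(360,205,440,325)),("white",(264,155,324,250))):
    x0,y0,x1,y1=b;print(n,"diff>40:",(cv2.absdiff(a,p)[y0:y1,x0:x1].max(2)>40).sum())
```

```text
[ 0.17490184 -0.43996324  0.22821075] [ 0.56959621 -0.5248805   0.3803468 ] 15.0 [-2.83213478e+01  2.84642613e+01  2.99101550e+01  4.30349673e-03
 -9.14065030e+01  1.64768573e+01]
blue diff>40: 909
white diff>40: 0
```

View pics/s4.png

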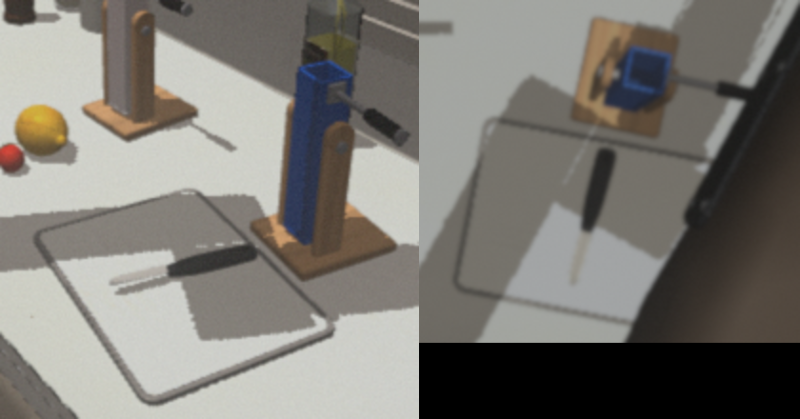

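The blue holder stands upright and released. The peeler lies wholly inside the board's rim; in the right panel its handle is at (605,155) and its blade at (573,283). The white holder has not moved. Handing in.

```bash
python3 -c "
from plant import *
print(close_job())"
```

```text
the job is handed in; nothing more can be done
None
```

The peeler lies on the cutting board, the blue holder is back upright and released, the white holder was not touched, and the job was handed in at about 15 s.

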